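# Nest the sample cups, then hold the spring clamp open at its marker

## Task

Nest the two loose steel cups, in either order, upright and fully home into the like cup standing on the small grey tray, so that all three make one stack on the tray, and let go of it. Then take the clamp's steel handle bar and pull the spring-loaded jaw out until its pointer is level with the black marker on the white scale strip, and keep it there: the program finishes while still holding the bar, so that a colleague can load the stack. Leave everything else where it is.

Things in the scene. Friction and masses are not known exactly. Their poses are not given: they have to be found in the camera images.
- cup_base: The cup standing loose on the grey tray, which receives the others. Its size and shape are those of cup_a; origin: centre of the underside, z up
- cup_a: One of the two cups standing on the bench, a loose steel cup, 60 mm tall: underside radius 18.4 mm, tapering out to 26 mm at 38 mm height, then a straight collar 22 mm tall, outer radius 30, inner 28 mm. A nested cup's shoulder rests on the rim of the one below: it stands 22 mm higher, its collar fully in view. 0.1 to 0.2 kg. Origin: centre of the underside, z up
- cup_b: The other cup on the bench, same size, shape and origin as cup_a; either may be nested first
- tray: Fixed square grey plastic tray, 110 x 110 mm, inner floor 4 mm above the bench, rim 12 mm tall. Origin: centre of the underside
- clamp: Fixed spring clamp: aluminium base plate 170 x 130 mm, two upright off-white perforated jaws 84 mm wide, tops 103 mm high; the far jaw is fixed, the near one slides. Origin: centre of the underside; x points from handle to jaws, roughly away from the robot. A dark bearing block (top z 72 mm, front face x -80 mm) guides the slide; a white scale strip (top z 34 mm) runs along x at y -56 mm
- slide: Moving jaw, two rods and handle bar, one rigid part that slides along the clamp's x only: pulling it to -x, roughly towards the robot, opens the clamp. Its origin coincides with the clamp's when shut; same axes. Springs pull it home with about 4 N when shut plus 120 N/m (7 to 10 N at the marker) and it snaps home if let go; end stop at 65 mm, past the marker
- slide_grip (a point): Centre of the handle bar: level steel bar, 12 mm diameter, 90 mm long along the clamp's y, 60 mm above the bench; moves with the slide; axes as the clamp's. Rods join its far side 37 mm either side of the centre (64 mm free between them); 49 mm free from the bar to the bearing block. Can be pinched from above, fingers before and behind the bar
- slide_pointer (a point): Tip of the pointer (a thin dark steel edge under an off-white tab) on the near jaw's right-hand end (clamp y = -56 mm), just above the scale strip, at the middle of the pointer along x; moves with the slide
- marker: Black marker rider, 8 x 26 mm, 4 mm tall, clipped across the white scale strip, 28 to 46 mm towards the handle from the shut pointer; does not move. Origin: its centre, underside; its x axis is parallel to the clamp's. The pointer is at the mark when both have the same x along the clamp's axis
- jar: Bystander, to be left alone: closed steel grinding jar, round, 58 mm diameter, 62 mm tall, with a dark lid; may stand in any of the three places where cups stand. Origin: centre of the underside
- weight: Bystander, to be left alone: small steel knob weight, 32 mm diameter, 44 mm tall. Origin: centre of the underside
- bottle: Bystander, to be left alone: amber bottle, 56 mm diameter, 125 mm tall. Origin: centre of the underside
- tub: Bystander, to be left alone: white plastic tub, 72 mm diameter, 60 mm tall. Origin: centre of the underside
- wrench: Bystander, to be left alone: steel wrench lying flat, 170 mm long. Origin: centre of the underside
- brush: Bystander, to be left alone: brush lying flat, 170 mm long. Origin: centre of the underside
There are look-alikes about, which are no part of the job. Leave any red look-alike of the cup_a alone.

How it is judged:
On the way, in this order (a step that is already met when the one before it is completed fails the run):
1. all three cups are nested upright in one stack on the tray and let go, the clamp still shut (((z of cup_a in the frame of cup_base between 0.018 and 0.027 m and horizontal distance between cup_a and cup_base below 0.005 m and angle between each of cup_a, cup_b's own z axis and vertical below 0.08 rad and z of cup_b in the frame of cup_a between 0.018 and 0.027 m and horizontal distance between cup_b and cup_a below 0.005 m) or (z of cup_b in the frame of cup_base between 0.018 and 0.027 m and horizontal distance between cup_b and cup_base below 0.005 m and angle between each of cup_b, cup_a's own z axis and vertical below 0.08 rad and z of cup_a in the frame of cup_b between 0.018 and 0.027 m and horizontal distance between cup_a and cup_b below 0.005 m)) and angle between cup_base's own z axis and vertical below 0.08 rad and height (world z) of cup_base below 0.008 m and horizontal distance between cup_base and tray below 0.035 m and contact force between the fingers and cup_base below 0.3 N and contact force between the fingers and cup_a below 0.3 N and contact force between the fingers and cup_b below 0.3 N and linear speed of each of cup_base, cup_a, cup_b below 0.02 m/s and distance of slide from where it was at the start of the episode below 0.008 m), for 0.3 s.
2. the clamp's pointer is pulled level with the marker by the handle (x of slide_pointer in the frame of marker between -0.007 and 0.007 m and contact force between the fingers and slide above 2 N), for 0.3 s.
At the end, for the whole second after the job is handed in: The cups stand nested on the tray (steps of 18 to 27 mm, 5 mm concentric, 0.08 rad upright, base within 35 mm of the tray centre), at rest, untouched by fingers; the fingers hold the slide (over 2 N) with its pointer within 7 mm of the marker along the clamp axis; no cup touches the slide (all of step 2 and ((z of cup_a in the frame of cup_base between 0.018 and 0.027 m and horizontal distance between cup_a and cup_base below 0.005 m and angle between each of cup_a, cup_b's own z axis and vertical below 0.08 rad and z of cup_b in the frame of cup_a between 0.018 and 0.027 m and horizontal distance between cup_b and cup_a below 0.005 m) or (z of cup_b in the frame of cup_base between 0.018 and 0.027 m and horizontal distance between cup_b and cup_base below 0.005 m and angle between each of cup_b, cup_a's own z axis and vertical below 0.08 rad and z of cup_a in the frame of cup_b between 0.018 and 0.027 m and horizontal distance between cup_a and cup_b below 0.005 m)) and angle between cup_base's own z axis and vertical below 0.08 rad and height (world z) of cup_base below 0.008 m and horizontal distance between cup_base and tray below 0.035 m and contact force between each of the fingers, slide and cup_base below 0.3 N and contact force between each of the fingers, slide and cup_a below 0.3 N and contact force between each of the fingers, slide and cup_b below 0.3 N and linear speed of each of cup_base, cup_a, cup_b below 0.02 m/s); the arm keeps its last pose, push and grip.
It fails at once if a bystander (jar, weight, bottle, tub, wrench or brush) is moved by more than 30 mm (distance of any of jar, weight, bottle, tub, wrench, brush from where it was at the start of the episode above 0.03 m).
It also fails if it takes over 72 s, if anything falls off the work surface, if the arm or the gripper's body presses on something with over 40 N, if the wrist force passes 120 N, or if a joint passes its speed limit or range.

## Robot

A 6-joint arm with a two-finger parallel gripper is mounted at the origin on the work surface. World frame = base frame: x ahead of the robot, y to its left, z up, the work surface at z = 0. Lengths are in m, angles in rad, forces in N, time in s.
With the tool pointing down it reaches from about 0.3 to 0.825 m from the base axis. Payload 5.4 kg.
Tool frame: the origin (TCP) lies at the very end of the fingers, on their centre line; the grasp point (between the pads) lies 19 mm behind it; z points along the fingers, y is the line along which they close (so a half turn about z gives the same grasp; the last joint's range is limited). The gripper opens to 92 mm and grips with 3 to 60 N. Pads are 20 mm wide; open, the fingers measure 128 mm over their backs; the gripper's body (75 mm by 189 mm) begins 69 mm behind the grasp point.
Start: joints at [-1.4, 0.158, 1.597, -0, 1.386, -0.21], TCP at [0.214, -0.534, 0.215] pointing down, gripper open.
Joint ranges: [-2.91, 2.91], [-0.94, 2.29], [0.18, 2.7], [-1.29, 4.43], [0.17, 2.64], [-3, 3]. Speed limits (rad/s): [2.57, 2.57, 3.14, 3.14, 3.14, 3.14].

## Interface

Orientations are given as a rotation vector (axis times angle).
In Python, from workcell import bot gives the robot as it stands. Calls block until the motion is done:
- bot.goto(position, orientation): joint-space move of the TCP to a pose.
- bot.line_to(position, rot=None, max_speed=0.15): straight line of the TCP; rot=None keeps the orientation; max_speed is the mean speed in m/s.
- bot.set_joints(angles): joint-space move.
- bot.set_gripper(opening, newtons=None): opening from 0.0 (shut) to 1.0 (fully open); newtons is the grip in N (None keeps the last); returns when the fingers have stopped.
- bot.hold(seconds).
- bot.inverse_kinematics(position, orientation): joint angles nearest the present ones, or None.
- bot.read_camera(name): name is "scene" or "side" or "wrist"; returns a dict with "pixels" (420x560x3 uint8, blue, green, red), "fx", "fy", "cx", "cy" (pixels), "R" (3x3) and "t" (3): a world point X has camera coordinates R X + t. Camera axes: x right, y down, z forward; pixel columns grow to the right and rows downward; lengths in m; the calibration is good to about 2 mm. A picture is of the moment at which its call begins. There is no depth.
A pose or a line that the arm cannot do raises bot.MotionError and nothing moves.
- bot.job_done(): hands the job in; it is judged then, once.
Readings, each from a call of its own:
- bot.current_clock(): time.
- bot.current_joints(): joint angles.
- bot.current_joint_vel(): joint speeds.
- bot.current_effort(): joint torques, N m.
- bot.current_ee_pos(): TCP position.
- bot.current_tool_rot(): TCP orientation.
- bot.current_contact_force(): force on the tool from outside, world axes, zero at the start.
- bot.current_ft_torque(): the same for the moment, N m.
- bot.current_opening(): opening from 0.0 (shut) to 1.0 (fully open).
- bot.current_grip_force(): force on a finger pad.
Only numpy, scipy, OpenCV 4.12 (cv2) and the standard library are available. Lean on these libraries where they do the work, as an engineer would, in place of code of your own. Each camera call takes 0.05 s, during which the arm holds its last target. There are 200 camera calls.

## Working session

There is one attempt and no reset: what is moved stays moved. The work goes in short steps, each a Python script; the robot and the scene stay as the last script left them, time stands still between calls to the robot, and variables do not carry over. Pictures are saved under pics/ and viewed, at most 10 in all, crops included, and the job is handed in when it is done.

```bash
mkdir -p pics
python3 - <<'E'
from workcell import bot
import cv2,numpy as np,pickle
for n in ("scene","side"):
    c=bot.read_camera(n); cv2.imwrite(f"pics/{n}.png",cv2.resize(c["pixels"],(800,600),interpolation=cv2.INTER_CUBIC)); pickle.dump(c,open(n+".pkl","wb"))
    print(n,c["fx"],c["cx"],c["cy"],np.round(-c["R"].T@c["t"],3),np.round(c["R"],2).tolist())
print(bot.current_clock(),bot.current_tool_rot(),bot.current_opening())
E
```

```text
scene 545.7818830838964 292.2974948182966 210.98282060908565 [ 1.515 -0.356  0.862] [[0.35, 0.94, -0.0], [0.57, -0.22, -0.79], [-0.74, 0.28, -0.61]]
side 407.5544518537434 284.0737908675586 211.61847698944462 [0.421 0.766 0.849] [[-0.98, -0.19, 0.02], [-0.15, 0.71, -0.69], [0.12, -0.68, -0.72]]
0.1 [-3.08314694e+00 -5.94174573e-01 -6.07493697e-05] 1.001097512290296
```

View pics/scene.png

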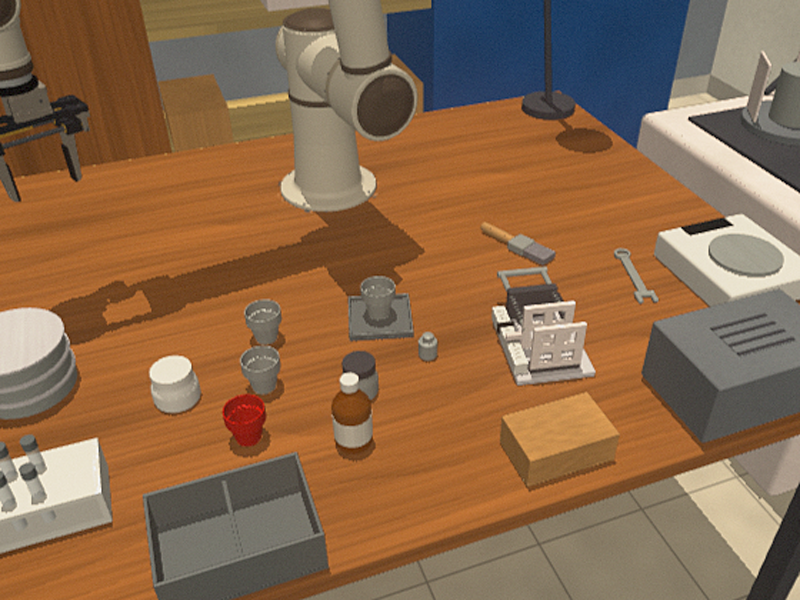

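View pics/side.png

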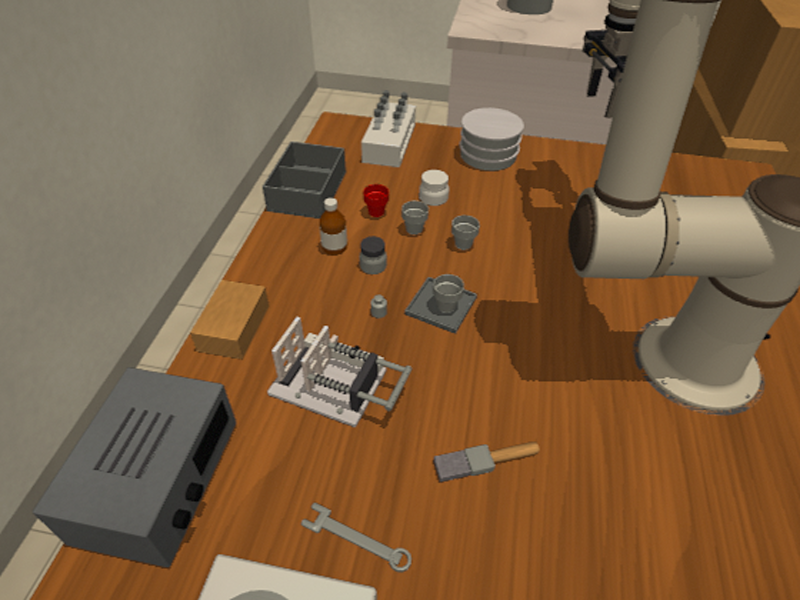

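Run:
```python
import cv2,numpy as np,pickle
S,D=[pickle.load(open(n+".pkl","rb"))["pixels"] for n in("scene","side")]
def tile(im,x,y,w,h,s): return cv2.resize(im[y:y+h,x:x+w],None,fx=s,fy=s,interpolation=cv2.INTER_CUBIC)
cv2.imwrite("pics/cups.png",np.hstack([tile(S,165,185,125,100,4),tile(D,273,140,72,100,4)]))
cv2.imwrite("pics/clamp.png",np.hstack([tile(S,340,182,80,90,4),tile(D,185,217,108,90,4)]))
```

```text
(no output)
```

View pics/cups.png

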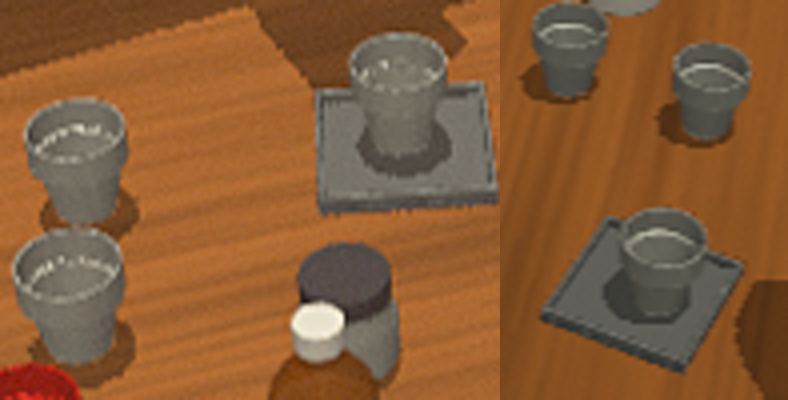

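View pics/clamp.png

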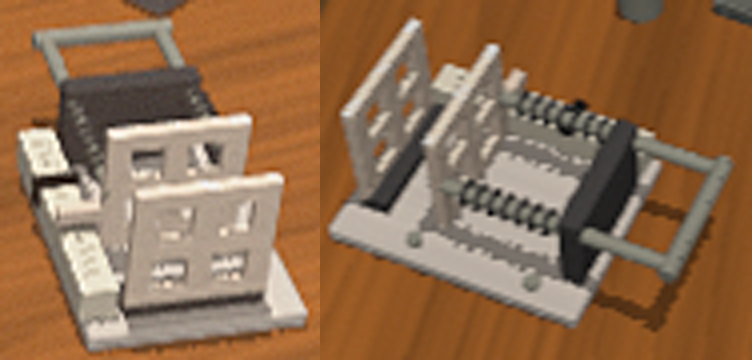

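```bash
cat > h.py <<'E'
import numpy as np,pickle
from scipy.optimize import least_squares
from scipy.spatial.transform import Rotation as Ro
def proj(c,X):
    p=np.atleast_2d(X)@np.array(c["R"]).T+c["t"]; return np.c_[c["fx"]*p[:,0]/p[:,2]+c["cx"],c["fy"]*p[:,1]/p[:,2]+c["cy"]]
def tri(obs,x0=(.5,0,.05)):   # obs: [(cam,(u,v))]
    s=least_squares(lambda X:np.concatenate([proj(c,X)[0]-uv for c,uv in obs]),x0); return s.x,np.abs(s.fun).max()
A=np.linspace(0,2*np.pi,181)
def rim(obs,r=.03,x0=(.5,0,.06)): # obs: [(cam,left,right,top)]
    def f(X):
        o=[]
        for c,l,rt,t in obs:
            p=proj(c,np.c_[X[0]+r*np.cos(A),X[1]+r*np.sin(A),0*A+X[2]]); o+=[p[:,0].min()-l,p[:,0].max()-rt,p[:,1].min()-t]
        return o
    s=least_squares(f,x0); return s.x,np.abs(s.fun).max()
def down(yaw): # tool z down, finger-closing line (tool y) at angle yaw from world x
    y=np.array([np.cos(yaw),np.sin(yaw),0]); z=np.array([0,0,-1.]); return Ro.from_matrix(np.c_[np.cross(y,z),y,z]).as_rotvec()
E
python3 - <<'E'
from h import *
S,D=[pickle.load(open(n+".pkl","rb")) for n in("scene","side")]
s=lambda x,y,ox=165,oy=185:(ox+x/4-.4,oy+y/4-.4)
def cup(sl,sr,st,dl,dr,dt): return rim([(S,165+sl/4-.4,165+sr/4-.4,185+st/4-.4),(D,273+(dl-500)/4-.4,273+(dr-500)/4-.4,140+dt/4-.4)])
for n,a in dict(c1=(25,128,98,673,750,43),c2=(12,123,228,533,608,3),tray=(348,447,32,621,707,208)).items(): print(n,cup(*a))
def cl(a,b): return tri([(S,(340+a[0]/4-.4,182+a[1]/4-.4)),(D,(185+(b[0]-320)/4-.4,217+b[1]/4-.4))])
r=cl((38,39),(727,163));l=cl((169,27),(670,268));print(r,l)
v=l[0]-r[0];print("len",np.linalg.norm(v),"clamp x dir deg",np.degrees(np.arctan2(v[1],v[0]))-90,"ctr",(l[0]+r[0])/2)
print("marker",cl((48,184),(573,108)))
# tray corners scene/side z~12mm
print("traycorner +", [cl2 for cl2 in [tri([(S,(165+320/4,185+212/4)),(D,(273+(545-500)/4,140+318/4))]),tri([(S,(165+497/4,185+203/4)),(D,(273+(685-500)/4,140+370/4))])]])
E
```

```text
c1 (array([ 0.46955168, -0.23987747,  0.06026618]), np.float64(0.30679967289722754))
c2 (array([ 0.58577479, -0.26901988,  0.05927576]), np.float64(0.32406358243048317))
tray (array([ 0.4782967 , -0.04160432,  0.06398724]), np.float64(0.49563979302840266))
(array([0.51504376, 0.17135812, 0.06107266]), np.float64(0.09928087869025148)) (array([0.53322867, 0.25338628, 0.06230749]), np.float64(0.44442583762133836))
len 0.0840287774345385 clamp x dir deg -12.499806476966185 ctr [0.52413621 0.2123722  0.06169007]
marker (array([0.62233802, 0.12938673, 0.03675278]), np.float64(0.14664478588369434))
traycorner + [(array([ 0.53109744, -0.08518256, -0.03020499]), np.float64(12.003163880497311)), (array([ 0.46920853,  0.0060532 , -0.05278067]), np.float64(7.592161541892779))]
```

Rim heights 60/59/64 mm and bar height 61 mm agree with the text. Picture notes: loose cups are at scene-crop (76,129) and (68,261), the tray cup at (397,62), the bar at (104,33) in the clamp crop, and the marker at (48,184). First I'll grasp the cup nearest the robot.

```bash
cat >> h.py <<'E'
from workcell import bot
def snap(n):
    c=bot.read_camera(n); return c
def ikyaw(p,deg):
    c=[(np.abs(np.array(q)-bot.current_joints()).max(),d) for d in (deg,deg+180) if (q:=bot.inverse_kinematics(p,down(np.radians(d)))) is not None]
    return down(np.radians(min(c)[1]))
def pick(x,y,deg):
    r=ikyaw([x,y,.16],deg); bot.goto([x,y,.16],r); bot.line_to([x,y,.041],max_speed=.12)
    print("f",bot.current_contact_force()); bot.set_gripper(.3,15); print("open",bot.current_opening(),bot.current_grip_force())
    bot.line_to([x,y,.18],max_speed=.15); print("lift",bot.current_opening(),bot.current_grip_force(),bot.current_clock())
E
python3 - <<'E'
from h import *
import cv2
pick(.4696,-.2399,76)
p=bot.current_ee_pos();bot.goto([.478,-.042,.18],bot.current_tool_rot()); bot.line_to([.478,-.042,.125])
t=[]
for n,(x,y,w,h) in dict(scene=(225,130,100,120),side=(280,140,100,120)).items():
    c=snap(n);pickle.dump(c,open(n+"2.pkl","wb")); t.append(cv2.resize(c["pixels"][y:y+h,x:x+w],None,fx=4,fy=4,interpolation=cv2.INTER_CUBIC))
cv2.imwrite("pics/over.png",np.hstack(t)); print(bot.current_ee_pos(),bot.current_clock())
E
```

```text
f [ 0.4714483  -0.64409091  0.46066885]
open 0.6393590510846683 15.068350983119387
lift 0.6411166635109238 15.062166884988955 4.3667
[ 0.47909744 -0.04286608  0.12637178] 5.7917
```

View pics/over.png

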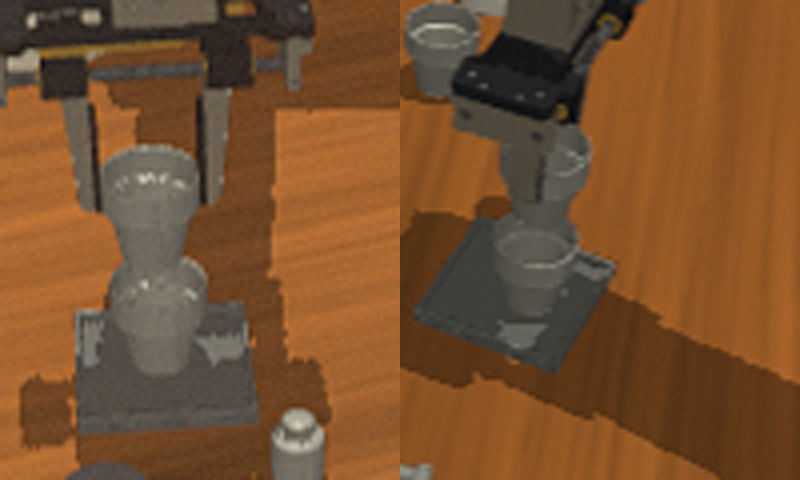

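Run:
```python
from h import *
S,D=[pickle.load(open(n+".pkl","rb")) for n in("scene2","side2")]
print(rim([(S,225+102/4-.4,225+200/4-.4,130+145/4-.4),(D,280+101/4-.4,280+191/4-.4,140+123/4-.4)],x0=(.48,-.04,.14)),bot.current_ee_pos())
```

```text
(array([ 0.47727134, -0.0422451 ,  0.14241432]), np.float64(0.7190364597167331)) [ 0.47909744 -0.04286608  0.12637178]
```

The held cup is within about 1 mm of the axis of the tray cup. I'll lower it, guarded by force.

```bash
cat >> h.py <<'E'
def lower(x,y,z0,zend,lim=6):
    bot.line_to([x,y,z0],max_speed=.1); f0=np.array(bot.current_contact_force()); z=z0
    while z>zend:
        z-=.003; bot.line_to([x,y,z],max_speed=.05); f=np.array(bot.current_contact_force())-f0
        if f[2]>lim or np.hypot(*f[:2])>10: break
    print("z",z,bot.current_ee_pos(),"f",f,bot.current_clock())
E
python3 - <<'E'
from h import *
x,y=.479,-.0415
lower(x,y,.092,.064)
E
```

```text
z 0.06499999999999997 [ 0.4800361  -0.0418217   0.06633981] f [-2.60376608  1.37502371  7.34867326] 8.525
```

Run:
```python
from h import *
import cv2
bot.set_gripper(.9); x,y,_=bot.current_ee_pos(); bot.line_to([x,y,.2],max_speed=.2)
r=ikyaw([.5858,-.269,.16],76); bot.goto([.5858,-.269,.16],r)
t=[]
for n,(x,y,w,h) in dict(scene=(225,150,100,110),side=(280,150,100,110)).items():
    c=snap(n);pickle.dump(c,open(n+"3.pkl","wb")); t.append(cv2.resize(c["pixels"][y:y+h,x:x+w],None,fx=4,fy=4,interpolation=cv2.INTER_CUBIC))
cv2.imwrite("pics/nest1.png",np.hstack(t)); print(bot.current_clock())
```

```text
10.9833
```

View pics/nest1.png

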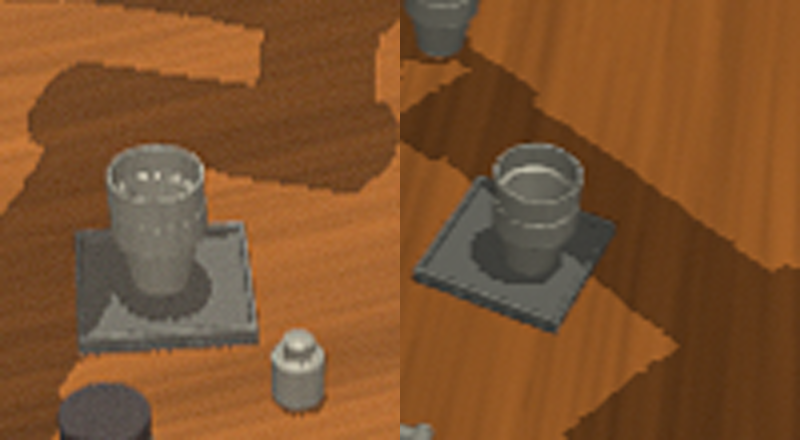

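The first cup is nested upright (rim at scene-crop x 107–205, top 145; side-crop x 492–583, top 143). Now the second cup, with the same tool-to-cup offset.

Run:
```python
from h import *
import cv2
S,D=[pickle.load(open(n+".pkl","rb")) for n in("scene3","side3")]
p,e=rim([(S,225+107/4-.4,225+205/4-.4,150+145/4-.4),(D,280+92/4-.4,280+183/4-.4,150+143/4-.4)],x0=(.48,-.04,.086)); print(p,e)
assert abs(p[2]-.086)<.005 and np.hypot(p[0]-.478,p[1]+.042)<.008
pick(.5858,-.269,76)
x,y=p[0]+.001,p[1]
bot.goto([x,y,.2],bot.current_tool_rot()); bot.line_to([x,y,.14])
t=[]
for n,(a,b,w,h) in dict(scene=(225,120,100,130),side=(280,120,100,130)).items():
    c=snap(n);pickle.dump(c,open(n+"4.pkl","wb")); t.append(cv2.resize(c["pixels"][b:b+h,a:a+w],None,fx=4,fy=4,interpolation=cv2.INTER_CUBIC))
cv2.imwrite("pics/over2.png",np.hstack(t)); print(bot.current_ee_pos(),bot.current_clock())
```

```text
[ 0.47929312 -0.04234405  0.08604918] 0.48448212319266304
f [-0.01759802  0.53439301 -0.35950483]
open 0.6522712580748665 15.061086623984039
lift 0.6541002168311694 15.035851971104108 13.9167
[ 0.48149942 -0.04299814  0.14140632] 15.55
```

View pics/over2.png

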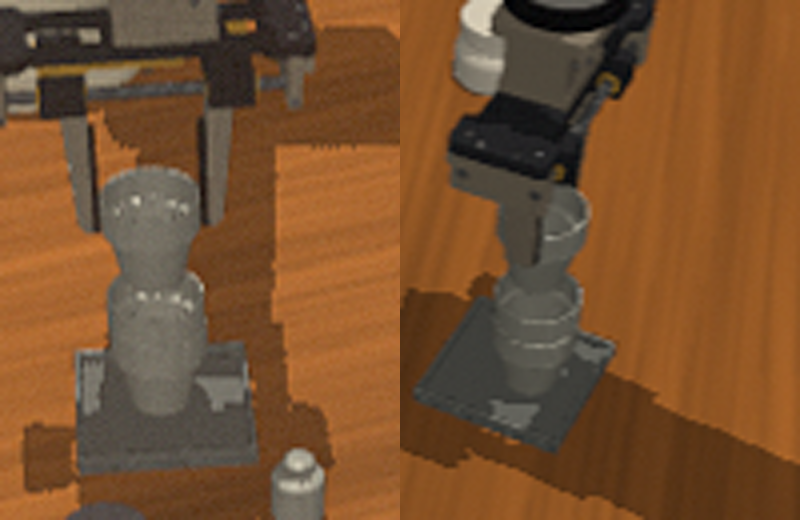

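Run:
```python
from h import *
S,D=[pickle.load(open(n+".pkl","rb")) for n in("scene4","side4")]
p,e=rim([(S,225+102/4-.4,225+199.5/4-.4,120+167/4-.4),(D,280+100/4-.4,280+191/4-.4,120+186/4-.4)],x0=(.48,-.04,.155)); print(p,e)
d=np.clip(np.array([.4793,-.0423])-p[:2],-.003,.003); x,y=np.array([.4803,-.0423])+d; print(d)
lower(x,y,.114,.086)
```

```text
[ 0.47880993 -0.04245686  0.15638887] 0.8375045732046829
[0.00049007 0.00015686]
z 0.08699999999999998 [ 0.4822674  -0.04260535  0.0888429 ] f [-1.55759402  0.74884511 10.84353232] 18.2083
```

Run:
```python
from h import *
import cv2
bot.set_gripper(.9); x,y,_=bot.current_ee_pos(); bot.line_to([x,y,.24],max_speed=.2)
P=[.524,.212,.24]; r=ikyaw(P,-12.5); bot.goto(P,r)
c=snap("wrist");pickle.dump(c,open("wrist5.pkl","wb"))
t=[cv2.resize(c["pixels"],(480,360),interpolation=cv2.INTER_AREA)]
u=[]
for n,(a,b,w,h) in dict(scene=(240,140,75,90),side=(290,140,75,90)).items():
    k=snap(n); pickle.dump(k,open(n+"5.pkl","wb")); u.append(cv2.resize(k["pixels"][b:b+h,a:a+w],None,fx=4,fy=4,interpolation=cv2.INTER_CUBIC))
cv2.imwrite("pics/w5.png",np.hstack([cv2.copyMakeBorder(t[0],0,180,0,0,cv2.BORDER_CONSTANT)[:540],cv2.resize(np.vstack(u),(225,540))]))
print(bot.current_ee_pos(),bot.current_joints(),bot.current_clock(),np.round(-c["R"].T@c["t"],3))
```

```text
[0.5241731  0.21078984 0.23981212] [ 1.68623723e-01  1.16289831e-01  1.59355206e+00 -2.18186540e-04
  1.43206888e+00  3.89469733e-01] 20.8083 [0.542 0.293 0.408]
```

View pics/w5.png

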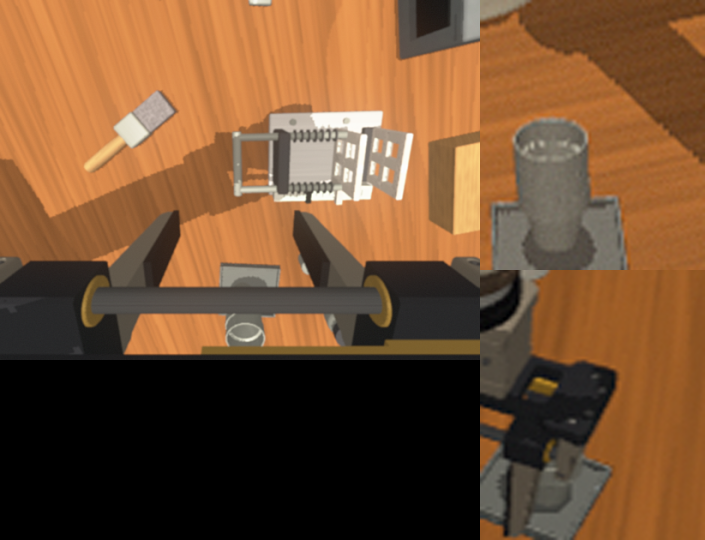

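The stack stands straight. In the wrist view the bar is at (238,164), the marker about (308,197), and the pointer tab about (340,197). I'll enlarge that part.

Run:
```python
from h import *
import cv2
W=pickle.load(open("wrist5.pkl","rb"))["pixels"]
cv2.imwrite("pics/w5c.png",cv2.resize(W[140:250,260:420],None,fx=5,fy=5,interpolation=cv2.INTER_CUBIC))
```

```text
(no output)
```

View pics/w5c.png

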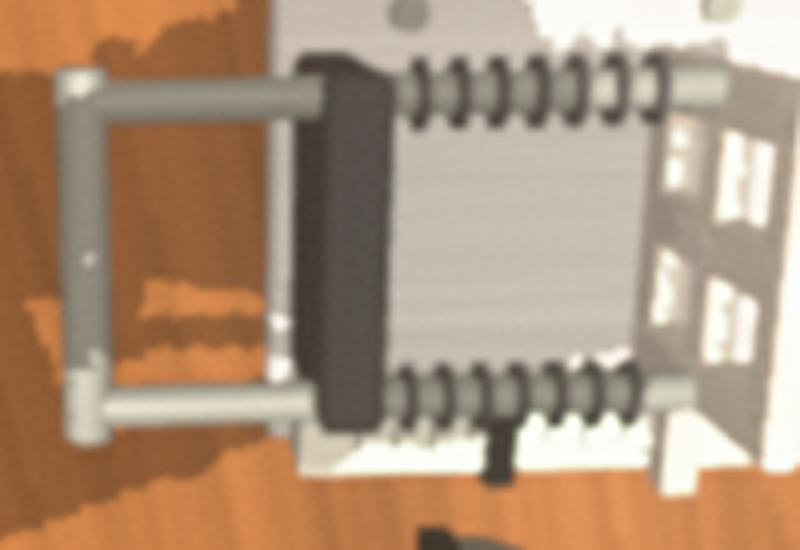

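```bash
cat >> h.py <<'E'
def onz(c,uv,z):
    d=np.array(c["R"]).T@[(uv[0]-c["cx"])/c["fx"],(uv[1]-c["cy"])/c["fy"],1]; o=-np.array(c["R"]).T@c["t"]; return o+d*(z-o[2])/d[2]
E
python3 - <<'E'
from h import *
W=pickle.load(open("wrist5.pkl","rb")); S=pickle.load(open("scene.pkl","rb"))
g=lambda x,y,z:onz(W,(260+x/5-.4,140+y/5-.4),z)
a,b=g(80,70,.06),g(88,442,.06); v=a-b; yaw=np.arctan2(v[1],v[0])-np.pi/2
print(a,b,np.linalg.norm(v),np.degrees(yaw),(a+b)/2)
print("tri bar ends",[tri([(W,(260+wx/5-.4,140+wy/5-.4)),(S,(340+sx/4-.4,182+sy/4-.4))]) for wx,wy,sx,sy in((80,76,170,27),(88,437,37,39))])
ex=np.array([np.cos(yaw),np.sin(yaw),0]);ey=np.array([-ex[1],ex[0],0]);c=(a+b)/2
for n,p in dict(m=g(499,470,.038),mend=g(498,484,.038),tab45=g(677,475,.045),tab50=g(677,475,.05),tab40=g(677,475,.04)).items(): print(n,p,"clamp:",(p-c)@ex,(p-c)@ey)
E
```

```text
[0.53434749 0.25732759 0.06      ] [0.51648092 0.16833039 0.06      ] 0.09077287549635636 -11.351484629176332 [0.52541421 0.21282899 0.06      ]
tri bar ends [(array([0.5339807 , 0.25598431, 0.06109584]), np.float64(0.3102227540945819)), (array([0.51687656, 0.17031784, 0.06218029]), np.float64(0.11517822208242023))]
m [0.61920824 0.12911994 0.038     ] clamp: 0.10843547083583704 -0.06361032584522638
mend [0.61840162 0.12523281 0.038     ] clamp: 0.10840972033683074 -0.06758019078004768
tab45 [0.66267183 0.12075752 0.045     ] clamp: 0.15269478231663675 -0.06325435035835142
tab50 [0.66101721 0.12312109 0.05      ] clamp: 0.15060731818545162 -0.06126268810742948
tab40 [0.66432644 0.11839395 0.04      ] clamp: 0.15478224644782185 -0.06524601260927336
```

Run:
```python
from h import *
import cv2
c=np.array([.5254,.2128]); yaw=np.radians(-11.4); ex=np.array([np.cos(yaw),np.sin(yaw)])
bot.set_gripper(.5); r=ikyaw([*c,.2],-11.4); bot.line_to([*c,.15],rot=r,max_speed=.15); bot.line_to([*c,.043],max_speed=.08)
print("f",bot.current_contact_force(),bot.current_ee_pos())
bot.set_gripper(0.0,40); bot.hold(.3); p0=np.array(bot.current_ee_pos()); print("grip",bot.current_opening(),bot.current_grip_force(),p0,bot.current_contact_force())
q=c-ex*.043; bot.line_to([*q,.043],max_speed=.05); bot.hold(.3)
p=np.array(bot.current_ee_pos()); print("pull",(p-p0)[:2]@ex,p,bot.current_contact_force(),bot.current_opening(),bot.current_clock())
w=[]
for n,(a,b,W,h) in dict(scene=(340,172,80,90),wrist=(260,120,160,130),side=(220,210,80,90)).items():
    k=snap(n); pickle.dump(k,open(n+"6.pkl","wb")); 
    if n!="wrist": w.append(cv2.resize(k["pixels"][b:b+h,a:a+W],None,fx=5,fy=5,interpolation=cv2.INTER_CUBIC))
cv2.imwrite("pics/pull.png",np.hstack(w))
```

```text
f [ 0.02171225  0.72488954 -0.33179747] [0.52594315 0.21293111 0.04364517]
grip 0.11532147198384157 39.99915361404419 [0.52508601 0.21284743 0.04301529] [-3.12540561  0.39991162  2.41058373]
pull -0.039941323617778045 [0.48590405 0.2206001  0.04308607] [ 7.65919402 -2.52312724 -8.310452  ] 0.11556418917735442 25.9667
```

View pics/pull.png

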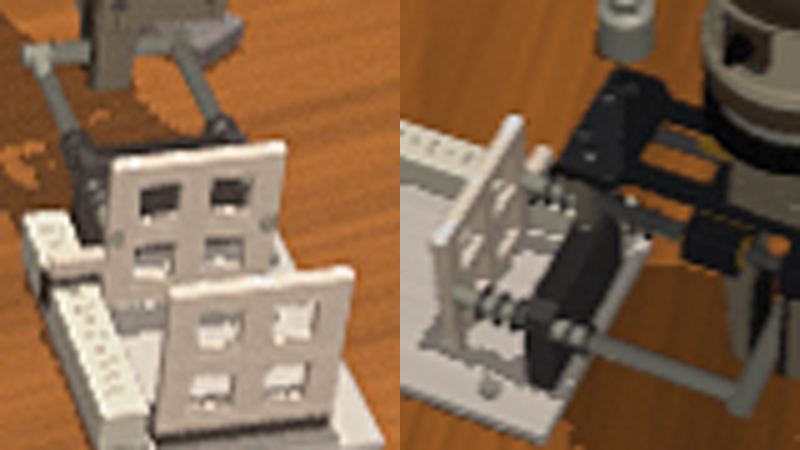

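The picture shows the tab almost over the marker: tab outer end at about (50,262), marker end at about (45,282). Picture budget is spent, so I'll fix the tab height numerically from the wrist and scene pixels.

Run:
```python
from h import *
import cv2
S0=pickle.load(open("scene5.pkl","rb"));S=pickle.load(open("scene6.pkl","rb")); W=pickle.load(open("wrist5.pkl","rb"))
yaw=np.radians(-11.4); ex=np.array([np.cos(yaw),np.sin(yaw),0]); ey=np.array([-ex[1],ex[0],0]); c=np.array([.5254,.2128,0])
for nm,im in(("shut",S0),("pulled",S)):
    g=cv2.cvtColor(im["pixels"],cv2.COLOR_BGR2GRAY); print(nm,"cols 345-365 rows 218-243")
    for y in range(218,244 if nm=="shut" else 234): print(y,*["%3d"%v for v in g[y,345:366]])
uw=(260+677/5-.4,140+490/5-.4)
for v in (258,262,266):
    us=(340+49/5-.4,172+v/5-.4)
    f=lambda X:np.r_[proj(W,X)[0]-uw,proj(S,X-.04*ex)[0]-us]
    s=least_squares(f,(.66,.12,.045)); print(v,s.x,(s.x-c)@ex,(s.x-c)@ey,np.abs(s.fun).max())
# predicted scene pixels: marker top corners & pointer (z .039) for remaining travel
M=c+.1085*ex-.056*ey
for dx in(-.004,.004):
    for dy in(-.013,.013): print("mk",dx,dy,proj(S,M+dx*ex+dy*ey+[0,0,.038]).round(1))
for z in(.04,.045,.05):
    print("tab end if level",z,proj(S,M-.010*ey+[0,0,z]).round(1))
```

```text
shut cols 345-365 rows 218-243
218 154 252 203 182 122 128 148 135 155 154  57  53  59  62  60  59  61  80  86  69  62
219 141 219 240 236 192 142 145 136 154 147  83  58  62  63  63  62  68  83  83  68  55
220 114 153 240 236 230 117 127 137 151 150 120  54  60  60  61  56  65  65  66  69  76
221 115 132 219 238 226 115 132 152 148 154 146  74  57  55  63  57  60  71  86  86  82
222 118 108 154 242 233 191 107 137 150 135 154 128  51  56  51  52  53  63  78  75  64
223 120 113 143 251 234 231 109 130 149 139 160 155  81  99 123 115  78  62  61  89 129
224 121 114 135 225 242 243 203 157 154 138 141 130 111 104 132 150 114  47  69 133 160
225 106 120 118 140 205 190 184 110 112  89  83  66  89  58  83 156 139  69  73 133 149
226  90 122 115  70  89  49  48  30  36  38  36  36  32  22  62 138 143  99  63 102 136
227  80 119 117  35  29  29  28  32  29  31  18  24  26  24  53 112 147 129 106  87 127
228  71 110 119  44  30  48  59  53  60  95 137 112 120 112 108 127 146 144 139 121 117
229  66  84 119  31  50 133 205 197 196 205 231 202 146 153 148 138 138 141 145 138 122
230  85  73 1
[... 2499 characters left out ...]
  49  48 112 161 244 230 232 231 232 226 209 229 211 159 157 169 175 170
233 109 104  68  77  67 116 146 251 230 223 181 207 204 210 231 227 163 140 159 170 160
258 [0.66035346 0.11797817 0.04944665] 0.15103321992712138 -0.06627656423444687 1.1286748315461637
262 [0.6609491  0.11731784 0.04784022] 0.15174762325682623 -0.06680613994884707 0.9425587494737329
266 [0.6615461  0.11665839 0.0462323 ] 0.15246319747178305 -0.06733457349367486 0.7570950007972783
mk -0.004 -0.013 [[348.5 225.7]]
mk -0.004 0.013 [[359.  224.6]]
mk 0.004 -0.013 [[349.3 227.8]]
mk 0.004 0.013 [[359.9 226.7]]
tab end if level 0.04 [[350.1 226. ]]
tab end if level 0.045 [[350.3 224.4]]
tab end if level 0.05 [[350.4 222.7]]
```

Run:
```python
from h import *
c=np.array([.5254,.2128]); yaw=np.radians(-11.4); ex=np.array([np.cos(yaw),np.sin(yaw)]); p0=np.array([.52509,.21285])
bot.line_to([*(c-ex*.0455),.043],max_speed=.03); bot.hold(.6)
print((np.array(bot.current_ee_pos())[:2]-p0)@ex,bot.current_contact_force(),bot.current_grip_force(),bot.current_opening(),bot.current_clock())
S=snap("scene")["pixels"].astype(int).mean(2).astype(int)
for y in range(217,232): print(y,*S[y,352:362])
# stack unchanged?
a=pickle.load(open("scene5.pkl","rb"))["pixels"][165:215,245:280].astype(int); print("stack diff",np.abs(snap("scene")["pixels"][165:215,245:280]-a).mean())
```

```text
-0.042291987249717916 [ 8.44220862 -1.49198938 -8.04041852] 39.995911717414856 0.11883576450291396 26.9667
217 204 230 191 33 57 61 57 62 103 143
218 203 233 233 44 47 60 55 57 90 139
219 204 227 223 95 41 53 48 51 88 126
220 204 226 229 181 63 101 102 99 94 139
221 223 219 224 223 186 195 196 192 134 158
222 225 222 224 225 226 221 218 209 171 151
223 204 200 198 189 189 176 177 169 165 150
224 166 156 155 144 150 147 146 147 149 154
225 158 155 162 160 160 164 158 143 152 156
226 124 129 130 123 120 115 108 90 133 161
227 50 56 49 28 23 8 17 42 115 161
228 51 49 70 79 126 177 97 93 130 160
229 190 186 199 198 217 235 206 196 144 162
230 237 230 205 206 207 228 231 229 139 157
231 230 221 201 198 206 227 224 222 159 151
stack diff 2.7104761904761903
```

Run:
```python
from workcell import bot
print(bot.job_done())
```

```text
the job is handed in; nothing more can be done
None
```

I handed the job in with all three cups nested on the tray and let go, and the gripper holding the clamp bar pulled out about 42 mm; by my measurements the pointer is within about 2 mm of the marker, but the hand-in gave no pass or fail result.

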